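Feel the roller gap of a dough sheeter with a taper gauge

ROBOT

A 6-joint arm with a two-finger parallel gripper is mounted at the origin on the work surface. World frame = base frame: x ahead of the robot, y to its left, z up, the work surface at z = 0. Lengths are in mm, angles in rad, forces in N, time in s.
With the tool pointing down it reaches from about 325 to 900 mm from the base axis. Payload 6.1 kg.
Tool frame: the origin (TCP) lies at the very end of the fingers, on their centre line; the grasp point (between the pads) lies 19 mm behind it; z points along the fingers, y is the line along which they close (so a half turn about z gives the same grasp; the last joint's range is limited). The gripper opens to 87 mm and grips with 3 to 60 N. Pads are 19 mm wide; open, the fingers measure 117 mm over their backs; the gripper's body (75 mm by 190 mm) begins 51 mm behind the grasp point.
Start: joints at [1.149, 0.22, 1.526, -0, 1.395, -0.126], TCP at [182.189, 597.848, 189.238] pointing down, gripper open.
Joint ranges: [-2.98, 2.98], [-0.91, 2.08], [0.09, 2.57], [-1.24, 4.39], [0.2, 2.65], [-2.68, 2.68]. Speed limits (rad/s): [2.57, 2.57, 3.01, 3.14, 3.14, 3.14].

INTERFACE

Orientations are given as a unit quaternion [x, y, z, w].
In Python, from plant import readout, vision, workorder gives the robot as it stands. The module is installed in compiled form; this text tells all that it offers.
- The arm moves only by the tool send_rows, never from a script. Its argument "rows" is a list of rows, each an object of numbers: "tx", "ty", "tz": the shift along the tool's x, y, z in mm; "ax", "ay", "az": the turn, a rotation vector about the tool's x, y, z in rad. A call has 1 to 12 rows; each row is the pose to reach, as a shift and turn from the pose commanded when the call began, along the tool's axes at that moment; what a row does not reach only later rows make up. A row lasts 1/12 s, in which the tool goes at most 41.7 mm and 7.16 degrees, less where a joint would pass 70% of its speed; a pose out of reach is approached as far as the arm can. A call with a gripper value outside its range is refused whole. "jaw" is the opening in per cent of the stroke, from 0 (shut) to 100 (fully open), set as the call begins (left out, the last holds). The fingers move at their own pace and stop on an object; "force" is the grip in N (left out, the last holds). Time passes only in rows, so rows that repeat a pose let the fingers close. It gives the time, the measured TCP pose, the force, the opening and the grip force at its end, in the units of the state.
- readout.state(): the state, without advancing time (a new reading comes with each control period).
- vision.grab_frame(name): name is "scene" or "top" or "wrist"; returns (picture, depth): 480x640x3 uint8, blue, green, red; 480x640 float32, mm along the optical axis (not along the pixel's ray), 0 where there is no reading.
- vision.camera_model(name): a dict with "fx", "fy", "cx", "cy" (pixels), "world_to_cam" (4x4, takes a point from world to camera coordinates). Camera axes: x right, y up, looking along -z (the intrinsics and any distortion apply to the point x, -y, -z); pixel columns grow to the right and rows downward; lengths in mm; the calibration is good to about 2 mm. A picture is of the moment at which its call begins: read the wrist's pose just before it. camera_model takes no time and is no camera call; for the wrist camera it gives the pose at the moment of the call.
- workorder.job_done(): hands the job in; it is judged then, once.
The state is a dict: "time": time; "joint_positions": joint angles; "joint_velocities": joint speeds; "effort": joint torques, N m; "position": TCP position; "tcp_rot": TCP orientation; "force": force on the tool from outside, world axes, zero at the start; "moment": the same for the moment, N m; "opening": opening from 0.0 (shut) to 1.0 (fully open); "grasp_force": force on a finger pad.
Only numpy, scipy, OpenCV 4.12 (cv2) and the standard library are available. Lean on these libraries where they do the work, as an engineer would, in place of code of your own. Each camera call takes 0.05 s, during which the arm holds its last target. There are 200 camera calls.

TASK

Check the roller gap of the dough sheeter: take the tapered feeler gauge (the wedge, not the flat one) by its handle and slide it flat along the steel bed, thin end first and square to the roller near its middle, under the roller until you feel it drag snugly; the roller may just begin to lift, by a few millimetres at most. Let go and leave it there, held in the gap; do not force it, and leave the flat gauge where it lies.

Things in the scene. Friction and masses are not known exactly. Their poses are not given: they have to be found in the camera images.
- gauge_grip (a point): Tapered feeler gauge, plain aluminium, 0.22 to 0.35 kg: this point is in its upright handle block, 52 mm above the gauge's flat underside; x to the thin end, y across, z up. Handle 20 mm wide (y), 40 mm long, from 20 to 76 mm above the underside: pinch it across y from above. At the start it lies flat on the table at one side of the sheeter, left or right.
- gauge_tip (a point): Middle of the thin end of the tapered gauge, on its underside, 160 mm ahead (x) of the handle. The blade is 30 mm wide, 5 mm thick here, and thickens evenly 1 in 6 to 20 mm at 90 mm back, then stays 20 mm to its rear end, 30 mm behind the handle's centre. Underside flat. Axes as gauge_grip.
- flat_grip (a point): The wrong gauge: the same aluminium handle on a wider flat blade, 50 mm wide and only 5 mm thick throughout, same length; same point and axes. It lies at the other side of the sheeter and stays there.
- roller_gap (a point): Lowest line of the sheeter's white roller at rest, mid-length; x level across the roller, away from the robot (the way the gauge goes in), y along it, z up. Roller 50 mm diameter, 170 mm long; the grey posts 105 mm to each side rise to 95 mm over the bed. The gap below it differs each time, 8 to 13 mm: the height of this point over the bed's top.
- bed: The sheeter's fixed bed, a flat steel plate; origin on the table straight below the roller's middle, axes as roller_gap. Its top is 20 mm above the table, 140 mm wide, reaching from 240 mm before the roller (robot's side) to 100 mm beyond.
- roller (a joint): Lift of the roller above rest, in m: 0 at rest, at most 0.02. Its weight and a spring hold it down with about 5 N, 0.15 N more per mm of lift, so a gauge that reaches it drags with about 5 to 12 N. It does not turn.

How it is judged (in metres and radians):
At the end, for the whole second after the job is handed in: The tapered gauge lies flat (within 6 degrees) on the bed, let go and still, its thin end under the roller from the robot's side, within 12 degrees of square and its handle within 40 mm of the roller's middle sideways; the roller rests on it (more than 1 N) and is lifted by no more than 6 mm (value of joint roller below 0.006 m and contact force between gauge and roller above 1 N and angle between the x axis of gauge_grip and the x axis of roller_gap, either way round below 0.21 rad and x of gauge_grip in the frame of roller_gap below -0.05 m and y of gauge_grip in the frame of roller_gap between -0.04 and 0.04 m and angle between gauge_grip's own z axis and vertical below 0.1 rad and linear speed of gauge below 0.01 m/s); the robot touches nothing.
It fails at once if the gauge is forced in: the roller lifted by more than 9 mm (value of joint roller above 0.009 m).
It fails at once if the flat gauge is moved by more than 30 mm (distance of flat_grip from where it was at the start of the episode above 0.03 m).
It also fails if it takes over 45 s, if anything falls off the work surface, if the arm or the gripper's body presses on something with over 40 N, if the wrist force passes 120 N, or if a joint passes its speed limit or range.

## Working session

There is one attempt and no reset: what is moved stays moved. The work goes in short steps, Python scripts to look and compute and a tool call to move; the robot and the scene stay as the last step left them, time stands still between calls to the robot, and variables do not carry over. Pictures are saved under pics/ and viewed, at most 10 in all, crops included, and the job is handed in when it is done.

Besides the shell and the picture viewer there is one more tool, called by a JSON object that holds its "api" and its "payload". send_rows: Moves the arm, as the interface text tells. Its arguments: {"type":"object","properties":{"rows":{"type":"array","items":{"type":"object","properties":{"tx":{"type":"number"},"ty":{"type":"number"},"tz":{"type":"number"},"ax":{"type":"number"},"ay":{"type":"number"},"az":{"type":"number"}}}},"jaw":{"type":"number"},"force":{"type":"number"}},"required":["rows"]}

```bash
mkdir -p pics; cat > h.py <<'E'
import numpy as np, cv2
from plant import readout, vision, workorder
def pts(depth,m):
    v,u=np.mgrid[0:480,0:640]
    P=np.stack([(u-m['cx'])/m['fx']*depth,-(v-m['cy'])/m['fy']*depth,-depth,np.ones_like(depth)],-1)
    return (P@np.linalg.inv(m['world_to_cam']).T)[...,:3]
E
python3 - <<'E'
from h import *
s=readout.state();print(s)
for n in('top','scene'):
    m=vision.camera_model(n);p,d=vision.grab_frame(n)
    cv2.imwrite(f'pics/{n}0.png',p);np.savez(f'{n}0.npz',p=p,P=pts(d,m),d=d)
    print(n,m)
E
```

```text
{'time': 0.0, 'joint_positions': array([ 1.14890531e+00,  2.21224257e-01,  1.52761976e+00, -2.45142825e-05,
        1.39473028e+00, -1.26124474e-01]), 'joint_velocities': array([ 0.0002147 ,  0.00040366, -0.00153596,  0.00168936, -0.00084143,
        0.00027883]), 'effort': array([-1.49786410e-03, -4.94627202e+01, -3.87369955e+01,  6.98070042e-02,
        5.71646215e-02, -9.55043038e-05]), 'position': array([181.90787803, 597.20771907, 188.13392688]), 'tcp_rot': array([ 1.47342633e-01,  9.89085015e-01, -9.57125426e-04, -2.56493512e-04]), 'force': array([ 0.2216524 , -0.43950816, -0.0303171 ]), 'moment': array([ 0.03619574, -0.03108792, -0.02255718]), 'grasp_force': 0.0, 'opening': 1.002375679686127}
top {'fx': 473.31747460313113, 'fy': 473.31747460313113, 'cx': 313.5120064434243, 'cy': 240.19296470551416, 'world_to_cam': array([[-3.05369506e-02, -9.99518912e-01,  5.42585396e-03,
         1.76655639e+01],
       [ 9.73995373e-01, -2.85370432e-02,  2.24763543e-01,
        -5.73092315e+02],
       [-2.24500574e-01,  1.21483499e-02,  9.74398230e-01,
        -6.92693907e+02],
       [ 0.00000000e+00,  0.00000000e+00,  0.00000000e+00,
         1.00000000e+00]])}
scene {'fx': 435.8061825363614, 'fy': 435.8061825363614, 'cx': 317.17831330855864, 'cy': 233.70609713888405, 'world_to_cam': array([[-3.05228626e-01,  9.52249419e-01, -7.51858830e-03,
         1.74311789e+02],
       [-7.83356779e-01, -2.46587764e-01,  5.70566938e-01,
         3.95832210e+02],
       [ 5.41468044e-01,  1.80043100e-01,  8.21216683e-01,
        -1.13227219e+03],
       [ 0.00000000e+00,  0.00000000e+00,  0.00000000e+00,
         1.00000000e+00]])}
```

View pics/top0.png

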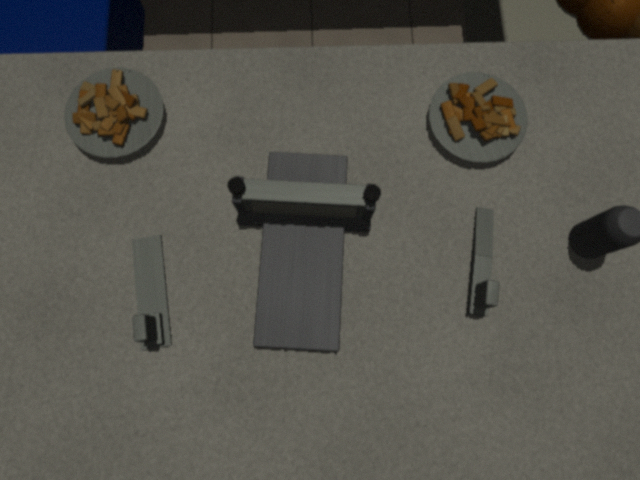

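View pics/scene0.png

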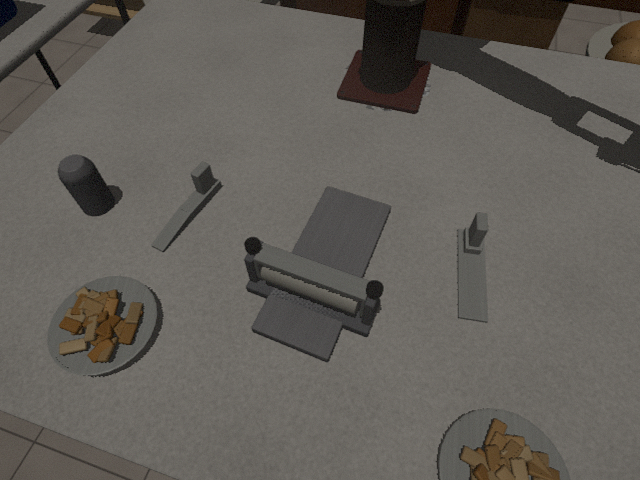

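The tapered gauge is at right in the top view: thin end near (484,208), handle top near (491,293). The flat one is at left, around (150,290). The bed spans (255-347, 153-350) and the roller frame runs from (237,186) to (372,193). Next I'll measure with the depth image.

```bash
python3 - <<'E'
from h import *
z=np.load('top0.npz');P=z['P'];d=z['d']
Z=P[...,2]
tab=np.median(Z[380:460,100:500]);print('table z',tab,(d==0).mean())
def box(name,roi,lo,hi):
    u0,u1,v0,v1=roi;Q=P[v0:v1,u0:u1].reshape(-1,3);dd=d[v0:v1,u0:u1].ravel()
    Q=Q[(dd>0)&(Q[:,2]>lo)&(Q[:,2]<hi)]
    r=cv2.minAreaRect(Q[:,:2].astype(np.float32))
    print(name,len(Q),np.round(Q.mean(0),1),np.round(np.percentile(Q[:,2],[5,50,95]),1),'rect',np.round(r[0],1),np.round(r[1],1),round(r[2],1), np.round(cv2.boxPoints(r)).tolist())
    return Q
box('gauge handle',(460,510,195,325),68,90)
Q=box('gauge blade',(455,510,195,325),4,30)
# blade axis line fit & height along
l=cv2.fitLine(Q[:,:2].astype(np.float32),cv2.DIST_HUBER,0,.01,.01).ravel();print('axis',l,np.arctan2(l[1],l[0]))
box('bed',(245,355,232,360),14,26)
box('bedfar',(255,355,145,180),14,26)
box('posts',(225,390,170,230),80,140)
box('beam',(225,390,170,230),60,140)
box('flat handle',(120,180,225,350),68,90)
E
```

```text
table z 0.2307244183818966 0.003951822916666667
gauge handle 362 [ 479.3 -270.6   75.7] [71.9 76.  78.1] rect [ 479.9 -271.8] [20.6 39.9] 78.9 [[458.0, -278.0], [498.0, -286.0], [501.0, -266.0], [462.0, -258.0]]
gauge blade 1837 [ 547.4 -282.8   15.6] [ 5.7 17.2 22.2] rect [ 539.4 -289.1] [ 78.7 203.8] 78.1 [[432.0, -307.0], [631.0, -349.0], [647.0, -272.0], [448.0, -230.0]]
axis [ 9.6495008e-01 -2.6243344e-01  5.4293854e+02 -2.8010208e+02] -0.26554316
bed 9858 [499.3  25.7  20.1] [17.8 20.1 22.3] rect [503.7  25.9] [140.3 199. ] 85.1 [[399.0, -35.0], [597.0, -53.0], [609.0, 87.0], [411.0, 104.0]]
bedfar 2060 [717.5   9.1  20. ] [17.8 20.1 22.3] rect [717.3   7.2] [140.5  52.9] 85.8 [[686.0, -61.0], [739.0, -65.0], [749.0, 75.0], [696.0, 79.0]]
posts 3526 [641.   14.1 100.6] [ 92.9  99.3 115.4] rect [643.1  14.1] [235.   46.2] 84.6 [[609.0, -101.0], [655.0, -105.0], [677.0, 129.0], [631.0, 133.0]]
beam 4618 [636.9  14.4  93.6] [ 66.5  98.6 115. ] rect [642.1  14.2] [235.   48.2] 84.6 [[607.0, -101.0], [655.0, -105.0], [677.0, 129.0], [629.0, 133.0]]
flat handle 377 [443.1 267.2  75.2] [71.  75.5 77.6] rect [443.3 268.4] [40.  20.9] 7.1 [[422.0, 276.0], [425.0, 255.0], [464.0, 260.0], [462.0, 281.0]]
```

```bash
cat >> h.py <<'E'
from scipy.spatial.transform import Rotation as R
def delta(x,y,z,yaw):
    """tool-frame shift and turn to a downward pose whose tool y lies at yaw+90deg (world)"""
    s=readout.state();r=R.from_quat(s['tcp_rot'])
    c,n=np.cos(yaw),np.sin(yaw)
    T=R.from_matrix(np.array([[-c,-n,0],[-n,c,0],[0,0,-1]]).T.T)
    T=R.from_matrix(np.column_stack([[-c,-n,0],[-n,c,0],[0,0,-1]]))
    print('shift',np.round(r.inv().apply(np.array([x,y,z])-s['position']),1),'turn',np.round((r.inv()*T).as_rotvec(),3),
      'at',np.round(s['position'],1),'t',round(s['time'],2))
E
sed -i '/\.T\.T)$/d' h.py
python3 -c "
from h import *
delta(480,-272,190,-.194)"
```

```text
shift [-5.385e+02 -7.446e+02 -6.000e-01] turn [-0.002 -0.    -0.102] at [181.9 597.3 188.2] t 0.1
```

{"api": "send_rows", "payload": {"rows": [{"tx": -538,"ty": -745,"tz": 0,"az": -0.1},{"tx": -538,"ty": -745,"tz": 0,"az": -0.1},{"tx": -538,"ty": -745,"tz": 0,"az": -0.1},{"tx": -538,"ty": -745,"tz": 0,"az": -0.1},{"tx": -538,"ty": -745,"tz": 0,"az": -0.1},{"tx": -538,"ty": -745,"tz": 0,"az": -0.1},{"tx": -538,"ty": -745,"tz": 0,"az": -0.1},{"tx": -538,"ty": -745,"tz": 0,"az": -0.1},{"tx": -538,"ty": -745,"tz": 0,"az": -0.1},{"tx": -538,"ty": -745,"tz": 0,"az": -0.1},{"tx": -538,"ty": -745,"tz": 0,"az": -0.1},{"tx": -538,"ty": -745,"tz": 0,"az": -0.1}], "jaw": 100, "force": 30}}

```text
invalid input
```

```bash
python3 -c "
from h import *
delta(480,-272,190,-.194)"
```

```text
shift [-5.385e+02 -7.446e+02 -6.000e-01] turn [-0.002 -0.    -0.102] at [181.9 597.3 188.2] t 0.1
```

{"api": "send_rows", "payload": {"rows": [{"tx": -240,"ty": -330,"tz": 0,"ax": 0,"ay": 0,"az": -0.1}]}}

```text
time: 0.18
position: [193.9, 561.3, 186.7]
tcp_rot: [0.097, 0.995, -0.0, -0.001]
force: [1.2, -0.5, 1.0]
opening: 1.002
grasp_force: 0.0
```

```bash
python3 -c "
from h import *
delta(480,-272,190,-.194)"
```

```text
shift [-441.3 -762.6   -3.8] turn [-0.001 -0.002  0.   ] at [193.9 561.3 186.7] t 0.18
```

{"api": "send_rows", "payload": {"rows": [{"tx": -240,"ty": -415,"tz": 0,"ax": 0,"ay": 0,"az": 0},{"tx": -240,"ty": -415,"tz": 0,"ax": 0,"ay": 0,"az": 0},{"tx": -240,"ty": -415,"tz": 0,"ax": 0,"ay": 0,"az": 0},{"tx": -240,"ty": -415,"tz": 0,"ax": 0,"ay": 0,"az": 0},{"tx": -240,"ty": -415,"tz": 0,"ax": 0,"ay": 0,"az": 0},{"tx": -240,"ty": -415,"tz": 0,"ax": 0,"ay": 0,"az": 0},{"tx": -240,"ty": -415,"tz": 0,"ax": 0,"ay": 0,"az": 0},{"tx": -240,"ty": -415,"tz": 0,"ax": 0,"ay": 0,"az": 0},{"tx": -240,"ty": -415,"tz": 0,"ax": 0,"ay": 0,"az": 0},{"tx": -240,"ty": -415,"tz": 0,"ax": 0,"ay": 0,"az": 0},{"tx": -240,"ty": -415,"tz": 0,"ax": 0,"ay": 0,"az": 0},{"tx": -240,"ty": -415,"tz": 0,"ax": 0,"ay": 0,"az": 0}]}}

```text
time: 1.18
position: [351.0, 101.1, 189.2]
tcp_rot: [0.099, 0.995, -0.001, 0.0]
force: [-0.8, 0.0, -0.0]
opening: 0.995
grasp_force: 0.0
```

```bash
python3 -c "
from h import *
delta(480,-272,190,-.194)"
```

```text
shift [-1.999e+02 -3.404e+02 -2.000e-01] turn [-0.001  0.001 -0.004] at [351.  101.1 189.2] t 1.18
```

{"api": "send_rows", "payload": {"rows": [{"tx": -200,"ty": -340,"tz": 0,"ax": 0,"ay": 0,"az": 0},{"tx": -200,"ty": -340,"tz": 0,"ax": 0,"ay": 0,"az": 0},{"tx": -200,"ty": -340,"tz": 0,"ax": 0,"ay": 0,"az": 0},{"tx": -200,"ty": -340,"tz": 0,"ax": 0,"ay": 0,"az": 0},{"tx": -200,"ty": -340,"tz": 0,"ax": 0,"ay": 0,"az": 0},{"tx": -200,"ty": -340,"tz": 0,"ax": 0,"ay": 0,"az": 0},{"tx": -200,"ty": -340,"tz": 0,"ax": 0,"ay": 0,"az": 0},{"tx": -200,"ty": -340,"tz": 0,"ax": 0,"ay": 0,"az": 0},{"tx": -200,"ty": -340,"tz": 0,"ax": 0,"ay": 0,"az": 0},{"tx": -200,"ty": -340,"tz": 0,"ax": 0,"ay": 0,"az": 0},{"tx": -200,"ty": -340,"tz": 0,"ax": 0,"ay": 0,"az": 0},{"tx": -200,"ty": -340,"tz": 0,"ax": 0,"ay": 0,"az": 0}]}}

```text
time: 2.18
position: [480.0, -268.2, 188.2]
tcp_rot: [0.099, 0.995, 0.001, -0.001]
force: [0.5, 1.0, -0.2]
opening: 1.002
grasp_force: 0.0
```

```bash
python3 - <<'E'
from h import *
m=vision.camera_model('wrist');p,d=vision.grab_frame('wrist')
cv2.imwrite('pics/w1.png',p);P=pts(d,m);np.savez('w1.npz',p=p,P=P,d=d)
ok=(d>0)&(abs(P[...,0]-480)<45)&(abs(P[...,1]+272)<40)&(P[...,2]>66)&(P[...,2]<84)
Q=P[ok];r=cv2.minAreaRect(Q[:,:2].astype(np.float32));print(ok.sum(),Q.mean(0),r,cv2.boxPoints(r).round(1).tolist())
delta(480,-272,33,-.194)
E
```

```text
1090 [ 479.73769697 -270.902933     75.56279393] ((480.83416748046875, -271.34686279296875), (19.664621353149414, 39.681034088134766), 78.76371002197266) [[459.5, -277.1000061035156], [498.3999938964844, -284.8999938964844], [502.20001220703125, -265.6000061035156], [463.29998779296875, -257.79998779296875]]
shift [ -1.3  -5.  155.4] turn [ 0.001 -0.002 -0.002] at [ 479.9 -267.1  188.4] t 2.23
```

View pics/w1.png

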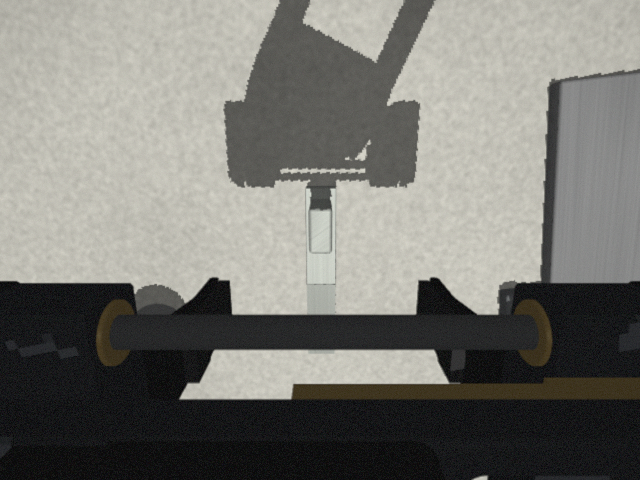

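The wrist view confirms the handle at (320,230), on the tool's centre line between the fingers, with the thin end pointing away from the robot. I'll descend and grip.

{"api": "send_rows", "payload": {"rows": [{"tx": -1.5,"ty": -4.5,"tz": 35,"ax": 0,"ay": 0,"az": 0},{"tx": -1.5,"ty": -4.5,"tz": 75,"ax": 0,"ay": 0,"az": 0},{"tx": -1.5,"ty": -4.5,"tz": 115,"ax": 0,"ay": 0,"az": 0},{"tx": -1.5,"ty": -4.5,"tz": 140,"ax": 0,"ay": 0,"az": 0},{"tx": -1.5,"ty": -4.5,"tz": 155,"ax": 0,"ay": 0,"az": 0},{"tx": -1.5,"ty": -4.5,"tz": 155,"ax": 0,"ay": 0,"az": 0},{"tx": -1.5,"ty": -4.5,"tz": 155,"ax": 0,"ay": 0,"az": 0}]}}

```text
time: 2.82
position: [480.5, -270.6, 33.9]
tcp_rot: [0.097, 0.995, 0.001, -0.001]
force: [0.5, -0.2, 0.4]
opening: 1.001
grasp_force: 0.0
```

{"api": "send_rows", "payload": {"rows": [{"tx": 0,"ty": 0,"tz": 0,"ax": 0,"ay": 0,"az": 0},{"tx": 0,"ty": 0,"tz": 0,"ax": 0,"ay": 0,"az": 0},{"tx": 0,"ty": 0,"tz": 0,"ax": 0,"ay": 0,"az": 0},{"tx": 0,"ty": 0,"tz": 0,"ax": 0,"ay": 0,"az": 0},{"tx": 0,"ty": 0,"tz": 0,"ax": 0,"ay": 0,"az": 0},{"tx": 0,"ty": 0,"tz": 0,"ax": 0,"ay": 0,"az": 0},{"tx": 0,"ty": 0,"tz": 0,"ax": 0,"ay": 0,"az": 0},{"tx": 0,"ty": 0,"tz": 0,"ax": 0,"ay": 0,"az": 0}], "jaw": 10, "force": 30}}

```text
time: 3.48
position: [481.1, -272.5, 34.3]
tcp_rot: [0.098, 0.995, 0.0, -0.0]
force: [-0.0, -0.2, 0.1]
opening: 0.474
grasp_force: 0.0
```

{"api": "send_rows", "payload": {"rows": [{"tx": 0,"ty": 0,"tz": 0,"ax": 0,"ay": 0,"az": 0},{"tx": 0,"ty": 0,"tz": 0,"ax": 0,"ay": 0,"az": 0},{"tx": 0,"ty": 0,"tz": 0,"ax": 0,"ay": 0,"az": 0},{"tx": 0,"ty": 0,"tz": 0,"ax": 0,"ay": 0,"az": 0},{"tx": 0,"ty": 0,"tz": 0,"ax": 0,"ay": 0,"az": 0},{"tx": 0,"ty": 0,"tz": 0,"ax": 0,"ay": 0,"az": 0}]}}

```text
time: 3.98
position: [481.1, -272.3, 34.2]
tcp_rot: [0.098, 0.995, 0.0, -0.0]
force: [0.6, 1.2, -0.2]
opening: 0.23
grasp_force: 30.0
```

```bash
python3 -c "
from h import *
# bed frame: origin (644,13.7), yaw -.087
x=np.array([np.cos(-.087),np.sin(-.087)])
g=np.array([644,13.7])-195*x
print(g);delta(g[0],g[1],100,-.087)"
```

```text
[449.73751214  30.64360675]
shift [ 89.7 291.1 -65.8] turn [ 0.    -0.    -0.109] at [ 481.1 -272.3   34.2] t 3.98
```

{"api": "send_rows", "payload": {"rows": [{"tx": 10,"ty": 0,"tz": -30,"ax": 0,"ay": 0,"az": 0},{"tx": 40,"ty": -5,"tz": -55,"ax": 0,"ay": 0,"az": 0},{"tx": 75,"ty": 10,"tz": -66,"ax": 0,"ay": 0,"az": 0},{"tx": 100,"ty": 45,"tz": -66,"ax": 0,"ay": 0,"az": -0.03},{"tx": 106,"ty": 85,"tz": -66,"ax": 0,"ay": 0,"az": -0.06},{"tx": 112,"ty": 125,"tz": -66,"ax": 0,"ay": 0,"az": -0.09},{"tx": 118,"ty": 165,"tz": -66,"ax": 0,"ay": 0,"az": -0.109},{"tx": 120,"ty": 205,"tz": -66,"ax": 0,"ay": 0,"az": -0.109},{"tx": 120,"ty": 245,"tz": -66,"ax": 0,"ay": 0,"az": -0.109},{"tx": 115,"ty": 275,"tz": -66,"ax": 0,"ay": 0,"az": -0.109},{"tx": 108,"ty": 289,"tz": -66,"ax": 0,"ay": 0,"az": -0.109},{"tx": 105,"ty": 289,"tz": -66,"ax": 0,"ay": 0,"az": -0.109}]}}

```text
time: 4.98
position: [434.8, 34.3, 100.1]
tcp_rot: [0.041, 0.999, 0.0, 0.0]
force: [-0.1, -1.3, -1.5]
opening: 0.226
grasp_force: 30.0
```

```bash
python3 - <<'E'
from h import *
x=np.array([np.cos(-.087),np.sin(-.087)])
g=np.array([644,13.7])-200*x
print(g);delta(g[0],g[1],54,-.087)
for n in('top','scene'):
    m=vision.camera_model(n);p,d=vision.grab_frame(n);cv2.imwrite(f'pics/{n}1.png',p)
E
```

```text
[444.75642271  31.07805821]
shift [-10.2  -2.4  46.1] turn [0.001 0.    0.004] at [434.8  34.3 100.1] t 4.98
```

View pics/scene1.png

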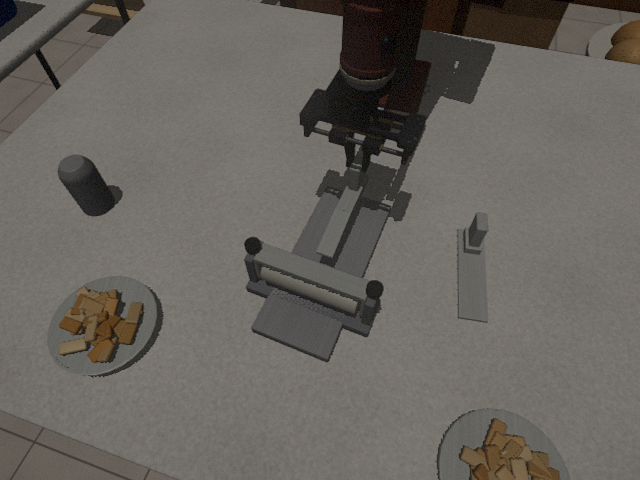

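Scene view: the gauge is held level over the bed at about (345,215), lined up with it. The thin end near (328,255) is short of the roller. Lower it onto the bed.

{"api": "send_rows", "payload": {"rows": [{"tx": -5,"ty": -2,"tz": 25,"ax": 0,"ay": 0,"az": 0.004},{"tx": -10,"ty": -2,"tz": 38,"ax": 0,"ay": 0,"az": 0.004},{"tx": -10,"ty": -2,"tz": 43,"ax": 0,"ay": 0,"az": 0.004},{"tx": -10,"ty": -2,"tz": 45,"ax": 0,"ay": 0,"az": 0.004},{"tx": -10,"ty": -2,"tz": 46,"ax": 0,"ay": 0,"az": 0.004},{"tx": -10,"ty": -2,"tz": 46,"ax": 0,"ay": 0,"az": 0.004}]}}

```text
time: 5.58
position: [444.3, 28.1, 54.8]
tcp_rot: [0.046, 0.999, -0.0, 0.0]
force: [-0.8, -0.8, -2.1]
opening: 0.222
grasp_force: 30.0
```

```bash
python3 - <<'E'
from h import *
s=readout.state();print(s['force'],s['moment'])
delta(444.8,31,54,-.087)
m=vision.camera_model('top');p,d=vision.grab_frame('top');P=pts(d,m);np.savez('t2.npz',P=P,d=d,p=p)
c=cv2.resize(p[150:370,220:400],None,fx=3.2,fy=2.7);cv2.imwrite('pics/t2.png',cv2.convertScaleAbs(c,alpha=1.8))
E
```

```text
[-0.81007709 -0.80749521 -2.05849222] [0.04574405 0.02833355 0.04473151]
shift [-0.2  3.   0.8] turn [-0.     0.001 -0.005] at [444.3  28.1  54.8] t 5.58
```

View pics/t2.png

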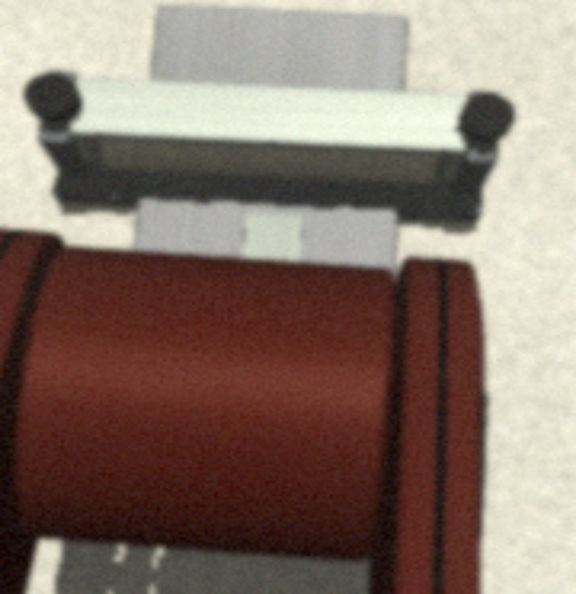

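The thin end, at (273,215) in the crop, is centred and square on the bed just before the roller. I'll settle it onto the bed and slide forward.

{"api": "send_rows", "payload": {"rows": [{"tx": 0,"ty": 1,"tz": 0.6,"ax": 0,"ay": 0,"az": 0},{"tx": 0,"ty": 1,"tz": 1.0,"ax": 0,"ay": 0,"az": 0},{"tx": 0,"ty": 1,"tz": 1.2,"ax": 0,"ay": 0,"az": 0},{"tx": 0,"ty": 1,"tz": 1.2,"ax": 0,"ay": 0,"az": 0}]}}

```text
time: 5.97
position: [444.8, 29.7, 54.1]
tcp_rot: [0.045, 0.999, 0.0, 0.001]
force: [-3.3, 1.1, 6.5]
opening: 0.223
grasp_force: 30.0
```

{"api": "send_rows", "payload": {"rows": [{"tx": -5,"ty": 0,"tz": -0.3,"ax": 0,"ay": 0,"az": 0},{"tx": -12,"ty": 0,"tz": -0.3,"ax": 0,"ay": 0,"az": 0},{"tx": -20,"ty": 0,"tz": -0.3,"ax": 0,"ay": 0,"az": 0},{"tx": -28,"ty": 0,"tz": -0.3,"ax": 0,"ay": 0,"az": 0},{"tx": -36,"ty": 0,"tz": -0.3,"ax": 0,"ay": 0,"az": 0},{"tx": -42,"ty": 0,"tz": -0.3,"ax": 0,"ay": 0,"az": 0},{"tx": -46,"ty": 0,"tz": -0.3,"ax": 0,"ay": 0,"az": 0},{"tx": -48,"ty": 0,"tz": -0.3,"ax": 0,"ay": 0,"az": 0},{"tx": -48,"ty": 0,"tz": -0.3,"ax": 0,"ay": 0,"az": 0}]}}

```text
time: 6.72
position: [492.5, 25.2, 54.1]
tcp_rot: [0.045, 0.999, -0.0, 0.0]
force: [-3.5, 0.4, 4.8]
opening: 0.225
grasp_force: 30.0
```

{"api": "send_rows", "payload": {"rows": [{"tx": -2,"ty": 0,"tz": -0.2,"ax": 0,"ay": 0,"az": 0},{"tx": -4,"ty": 0,"tz": -0.2,"ax": 0,"ay": 0,"az": 0},{"tx": -6,"ty": 0,"tz": -0.2,"ax": 0,"ay": 0,"az": 0},{"tx": -8,"ty": 0,"tz": -0.2,"ax": 0,"ay": 0,"az": 0},{"tx": -8,"ty": 0,"tz": -0.2,"ax": 0,"ay": 0,"az": 0}]}}

```text
time: 7.13
position: [500.3, 24.6, 54.1]
tcp_rot: [0.045, 0.999, -0.0, 0.0]
force: [-3.5, 0.4, 4.0]
opening: 0.226
grasp_force: 30.0
```

{"api": "send_rows", "payload": {"rows": [{"tx": -2,"ty": 0,"tz": 0,"ax": 0,"ay": 0,"az": 0},{"tx": -4,"ty": 0,"tz": 0,"ax": 0,"ay": 0,"az": 0},{"tx": -6,"ty": 0,"tz": 0,"ax": 0,"ay": 0,"az": 0},{"tx": -8,"ty": 0,"tz": 0,"ax": 0,"ay": 0,"az": 0},{"tx": -8,"ty": 0,"tz": 0,"ax": 0,"ay": 0,"az": 0}]}}

```text
time: 7.55
position: [508.2, 23.9, 54.0]
tcp_rot: [0.045, 0.999, -0.0, 0.0]
force: [-3.2, 0.7, 5.5]
opening: 0.224
grasp_force: 30.0
```

{"api": "send_rows", "payload": {"rows": [{"tx": -2,"ty": 0,"tz": -0.2,"ax": 0,"ay": 0,"az": 0},{"tx": -4,"ty": 0,"tz": -0.2,"ax": 0,"ay": 0,"az": 0},{"tx": -6,"ty": 0,"tz": -0.2,"ax": 0,"ay": 0,"az": 0},{"tx": -6,"ty": 0,"tz": -0.2,"ax": 0,"ay": 0,"az": 0}]}}

```text
time: 7.88
position: [514.3, 23.3, 54.1]
tcp_rot: [0.045, 0.999, -0.0, 0.0]
force: [-3.4, 0.9, 4.6]
opening: 0.224
grasp_force: 30.0
```

{"api": "send_rows", "payload": {"rows": [{"tx": -2,"ty": 0,"tz": 0,"ax": 0,"ay": 0,"az": 0},{"tx": -4,"ty": 0,"tz": 0,"ax": 0,"ay": 0,"az": 0},{"tx": -6,"ty": 0,"tz": 0,"ax": 0,"ay": 0,"az": 0},{"tx": -6,"ty": 0,"tz": 0,"ax": 0,"ay": 0,"az": 0}]}}

```text
time: 8.22
position: [520.1, 22.8, 54.1]
tcp_rot: [0.045, 0.999, -0.0, 0.0]
force: [-2.9, -0.0, 4.8]
opening: 0.226
grasp_force: 30.0
```

{"api": "send_rows", "payload": {"rows": [{"tx": -2,"ty": 0,"tz": 0,"ax": 0,"ay": 0,"az": 0},{"tx": -4,"ty": 0,"tz": 0,"ax": 0,"ay": 0,"az": 0},{"tx": -6,"ty": 0,"tz": 0,"ax": 0,"ay": 0,"az": 0},{"tx": -6,"ty": 0,"tz": 0,"ax": 0,"ay": 0,"az": 0}]}}

```text
time: 8.55
position: [525.9, 22.3, 54.0]
tcp_rot: [0.045, 0.999, 0.0, -0.0]
force: [-4.6, 0.4, 6.3]
opening: 0.227
grasp_force: 30.0
```

{"api": "send_rows", "payload": {"rows": [{"tx": -2,"ty": 0,"tz": 0,"ax": 0,"ay": 0,"az": 0},{"tx": -4,"ty": 0,"tz": 0,"ax": 0,"ay": 0,"az": 0},{"tx": -6,"ty": 0,"tz": 0,"ax": 0,"ay": 0,"az": 0},{"tx": -6,"ty": 0,"tz": 0,"ax": 0,"ay": 0,"az": 0}]}}

```text
time: 8.88
position: [528.2, 22.1, 54.0]
tcp_rot: [0.045, 0.999, 0.0, -0.004]
force: [-17.6, 1.5, 18.2]
opening: 0.227
grasp_force: 30.0
```

{"api": "send_rows", "payload": {"rows": [{"tx": 0,"ty": 0,"tz": -0.5,"ax": 0,"ay": 0,"az": 0},{"tx": 0,"ty": 0,"tz": -1,"ax": 0,"ay": 0,"az": 0},{"tx": 0,"ty": 0,"tz": -1,"ax": 0,"ay": 0,"az": 0}]}}

```text
time: 9.13
position: [528.3, 22.1, 54.0]
tcp_rot: [0.045, 0.999, 0.0, -0.004]
force: [-14.1, 1.8, 10.8]
opening: 0.223
grasp_force: 30.0
```

```bash
python3 - <<'E'
from h import *
s=readout.state();print(s['force'],s['moment'],s['tcp_rot'])
z0=np.load('scene0.npz')
m=vision.camera_model('scene');p,d=vision.grab_frame('scene')
c=np.vstack([z0['p'][225:345,235:395],p[225:345,235:395]]);cv2.imwrite('pics/s3.png',cv2.convertScaleAbs(cv2.resize(c,None,fx=2.5,fy=2.5),alpha=1.6))
m=vision.camera_model('top');p,d=vision.grab_frame('top');P=pts(d,m)
E
```

```text
[-14.14422797   1.77998079  10.83990545] [ 0.08570695  2.36623006 -0.05471004] [ 4.51112113e-02  9.98974940e-01  9.52976455e-05 -3.74692289e-03]
```

View pics/s3.png

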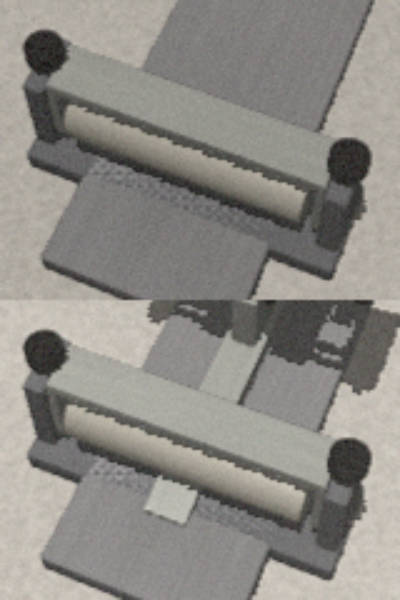

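The thin end shows through beyond the roller at (172,497), square and near the middle, with no visible lift. It drags about 10 N. I'll go a little further so the roller clearly rests on it.

{"api": "send_rows", "payload": {"rows": [{"tx": -1,"ty": 0,"tz": -0.3,"ax": 0,"ay": 0,"az": 0},{"tx": -2,"ty": 0,"tz": -0.6,"ax": 0,"ay": 0,"az": 0},{"tx": -3,"ty": 0,"tz": -0.6,"ax": 0,"ay": 0,"az": 0},{"tx": -3,"ty": 0,"tz": -0.6,"ax": 0,"ay": 0,"az": 0}]}}

```text
time: 9.57
position: [531.5, 21.9, 54.1]
tcp_rot: [0.045, 0.999, 0.0, -0.004]
force: [-10.1, 1.4, 5.9]
opening: 0.226
grasp_force: 30.0
```

{"api": "send_rows", "payload": {"rows": [{"tx": -1,"ty": 0,"tz": 0,"ax": 0,"ay": 0,"az": 0},{"tx": -2,"ty": 0,"tz": 0,"ax": 0,"ay": 0,"az": 0},{"tx": -3,"ty": 0,"tz": 0,"ax": 0,"ay": 0,"az": 0},{"tx": -4,"ty": 0,"tz": 0,"ax": 0,"ay": 0,"az": 0},{"tx": -4,"ty": 0,"tz": 0,"ax": 0,"ay": 0,"az": 0}]}}

```text
time: 9.98
position: [535.3, 21.6, 54.0]
tcp_rot: [0.045, 0.999, 0.0, -0.004]
force: [-12.4, 1.2, 6.6]
opening: 0.22
grasp_force: 30.0
```

{"api": "send_rows", "payload": {"rows": [{"tx": 0,"ty": 0,"tz": 0,"ax": 0,"ay": 0,"az": 0},{"tx": 0,"ty": 0,"tz": 0,"ax": 0,"ay": 0,"az": 0},{"tx": 0,"ty": 0,"tz": 0,"ax": 0,"ay": 0,"az": 0},{"tx": 0,"ty": 0,"tz": 0,"ax": 0,"ay": 0,"az": 0},{"tx": 0,"ty": 0,"tz": 0,"ax": 0,"ay": 0,"az": 0},{"tx": 0,"ty": 0,"tz": 0,"ax": 0,"ay": 0,"az": 0},{"tx": 0,"ty": 0,"tz": 0,"ax": 0,"ay": 0,"az": 0}], "jaw": 75}}

```text
time: 10.57
position: [539.0, 21.0, 55.4]
tcp_rot: [0.045, 0.999, -0.0, 0.0]
force: [-0.4, 0.5, 0.4]
opening: 0.67
grasp_force: 0.0
```

{"api": "send_rows", "payload": {"rows": [{"tx": 0,"ty": 0,"tz": -15,"ax": 0,"ay": 0,"az": 0},{"tx": 0,"ty": 0,"tz": -40,"ax": 0,"ay": 0,"az": 0},{"tx": 0,"ty": 0,"tz": -75,"ax": 0,"ay": 0,"az": 0},{"tx": 40,"ty": 0,"tz": -100,"ax": 0,"ay": 0,"az": 0},{"tx": 80,"ty": 0,"tz": -110,"ax": 0,"ay": 0,"az": 0},{"tx": 120,"ty": 0,"tz": -115,"ax": 0,"ay": 0,"az": 0},{"tx": 130,"ty": 0,"tz": -115,"ax": 0,"ay": 0,"az": 0},{"tx": 130,"ty": 0,"tz": -115,"ax": 0,"ay": 0,"az": 0}]}}

```text
time: 11.23
position: [407.5, 33.2, 170.9]
tcp_rot: [0.045, 0.999, -0.0, 0.001]
force: [1.0, 0.0, 0.1]
opening: 0.751
grasp_force: 0.0
```

```bash
python3 - <<'E'
from h import *
s=readout.state();print(s['force'],s['position'],s['opening'],s['time'])
m=vision.camera_model('top');p,d=vision.grab_frame('top');P=pts(d,m)
m2=vision.camera_model('scene');p2,d2=vision.grab_frame('scene')
P2=pts(d2,m2)
for Pq,dq in((P,d),(P2,d2)):
    ok=(dq>0)&(abs(Pq[...,0]-535)<40)&(abs(Pq[...,1]-21)<40)&(Pq[...,2]>88)&(Pq[...,2]<104)
    Q=Pq[ok]
    if len(Q)>20:print(len(Q),Q.mean(0),cv2.minAreaRect(Q[:,:2].astype(np.float32)))
a=cv2.resize(p2[170:350,235:415],(400,400));b=cv2.resize(p[150:350,220:400],(400,400))
cv2.imwrite('pics/end.png',cv2.convertScaleAbs(np.hstack([a,b]),alpha=1.6))
E
```

```text
[0.98345379 0.00154262 0.06067273] [407.49384838  33.21202357 170.93300601] 0.7509495075167043 11.2333
258 [538.33716741  20.1844653   95.79180799] ((538.3082275390625, 20.13051986694336), (19.82706069946289, 30.536081314086914), 87.51787567138672)
240 [539.74212225  23.014368    95.40254933] ((537.7288818359375, 22.423805236816406), (20.614059448242188, 39.65182113647461), 86.828125)
```

View pics/end.png

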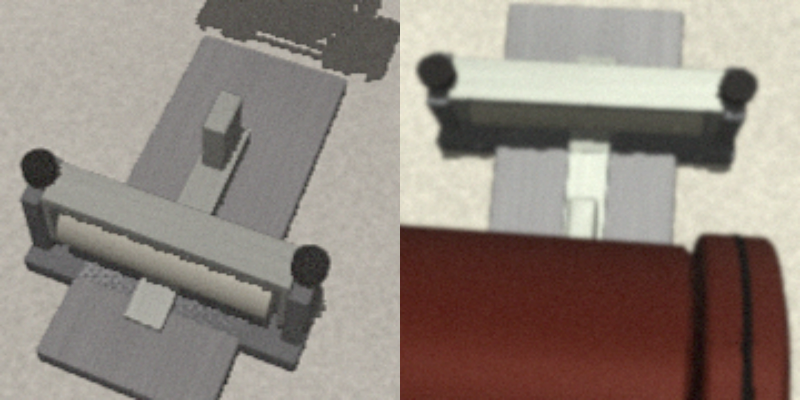

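The gauge lies flat on the bed, with the thin end showing beyond the roller at (150,303) and the handle at (222,130). It is square and centred, and the gripper is clear, so I'm handing in.

```bash
python3 -c "
from h import *
print(workorder.job_done())"
```

```text
the job is handed in; nothing more can be done
None
```

The tapered gauge sits flat and square under the middle of the roller with about 10 N of drag felt on insertion, released with the gripper clear; I estimate the roller lift at about 2 mm from how far the wedge went in. I never went near the flat gauge, and the job is handed in with no verdict returned.

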